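# Roll the brass offcut up the gutter and park it behind the hump

## Task

The brass bar offcut has rolled down to the foot of its lane in the sloped wooden gutter. Push it with the fingertips, gently and without picking it up or flicking it, up the lane and over the small metal hump so that it settles against the end stop and cannot roll back, then move clear. Leave the steel bar lying at the foot of the other lane, and do not disturb the other things on the bench.

Things in the scene. Friction and masses are not known exactly. Their poses are not given: they have to be found in the camera images.
- gutter_bed: Sloped bed of a fixed two-lane wooden gutter. Origin on its top face, midway between the lanes, 44 mm above the bench. x runs UP the 8 degree slope along the lanes, y level across, z square to the bed. Lane centre lines at y = +42.5 and -42.5 mm; each lane is 52 mm wide between rails 14 mm high, 6 mm thick. Bed 155 mm wide, x from -130 to +117 mm.
- gutter_foot (a point): Inner face of the low wooden lip at the foot of both lanes, midway between the lanes, on the bed (bed x = -122 mm). The lip is 8 mm thick and 6 mm high. A bar at rest there has its centre at about bed x = -108, z = 20 mm.
- gutter_crest (a point): Crest of the aluminium humps (one across each lane), midway between the lanes: bed x = 60 mm, 7 mm high. The hump rises evenly from bed x = 20 to 60 and falls back to the bed at x = 82. A bar whose centre is pushed a few mm past the crest rolls on by itself to the end stop.
- gutter_stop (a point): Face of the upright end stop (black rubber pads 28 mm high on a 32 mm high wooden board), midway between the lanes, 20 mm above the bed, at bed x = 105 mm. A bar resting against it has its centre at bed x = 85, z = 20 mm and stays there.
- brass_bar: Yellow brass round-bar offcut, 40 mm diameter, 46 mm long, 0.4 kg (it varies), smooth. Origin at its centre; its own y axis is the bar's axis, lying level across the lane (x and z turn as it rolls). It starts at the foot of one of the two lanes, left or right. It rolls freely.
- steel_bar: Grey steel round-bar offcut of the same size, 0.38 kg, origin at its centre. It lies at the foot of the other lane and stays there.
- flux_jar: Small glass jar with red lid, 53 mm diameter, 64 mm high, standing loose left of the gutter; origin under its centre. A bystander.
- ring_cone: White porcelain cone, 46 mm diameter, 100 mm high, standing loose right of the gutter; origin under its centre. A bystander.
- doming_block: Steel cube with round hollows, 42 mm, loose on the bench to the left; origin under its centre. A bystander.
- steel_block: Flat polished steel block, 64 x 64 x 20 mm, loose on the bench to the right; origin under its centre. A bystander.
- round_pliers: Small pliers with red grips, 142 mm long, lying loose on the bench to the left; origin under their centre. A bystander.
- lighter: Green gas lighter, 76 x 25 x 13 mm, lying loose on the bench to the right; origin under its centre. A bystander.
There are look-alikes about, which are no part of the job. What is shaped like the steel_bar but purple is not meant.

How it is judged:
By the outcome, as a careful person would: the job done as asked, in the order asked, and still so for the second after the job is handed in, with the robot touching nothing.
It also fails if it takes over 35 s, if anything falls off the work surface, if the arm or the gripper's body presses on something with over 40 N, if the wrist force passes 120 N, or if a joint passes its speed limit or range.

## Robot

A 6-joint arm with a two-finger parallel gripper is mounted at the origin on a cart in front of the work surface, level with it; the furniture and walls round the work are solid. World frame = base frame: x ahead of the robot, y to its left, z up, the work surface at z = 0. Lengths are in m, angles in rad, forces in N, time in s.
With the tool pointing down it reaches from about 0.35 to 0.775 m from the base axis. Payload 5.5 kg.
Tool frame: the origin (TCP) lies at the very end of the fingers, on their centre line; the grasp point (between the pads) lies 19 mm behind it; z points along the fingers, y is the line along which they close (so a half turn about z gives the same grasp; the last joint's range is limited). The gripper opens to 85 mm and grips with 20 to 120 N. Pads are 22 mm wide; open, the fingers measure 114 mm over their backs; the gripper's body (76 mm by 85 mm) begins 54 mm behind the grasp point. The pads swing forward as they close: fully open they stand 13 mm farther back than shut.
Start: joints at [-1.257, 0.313, 0.046, 1.304, 0, 1.431], TCP at [0.252, -0.517, 0.231] pointing down, gripper open.
Joint ranges: [-2.76, 2.76], [-0.86, 1.69], [-1.03, 1.26], [-2.2, 2.34], [-1.47, 1.5], [-3.14, 3.14]. Speed limits (rad/s): [2.57, 2.57, 3.14, 3.14, 3.14, 3.14].

## Interface

Orientations are given as a unit quaternion [w, x, y, z].
In Python, from workcell import env, imaging, ticket gives the robot as it stands. The module is installed in compiled form; this text tells all that it offers.
- The arm moves only by the tool apply_moves, never from a script. Its argument "rows" is a list of rows, each an object with "xyz": the shift along the tool's x, y, z in mm, a list of three; "turn": the turn, a rotation vector about the tool's x, y, z in rad, a list of three; "grip": the opening, from 0 (shut) to 1 (fully open). A call has 1 to 12 rows; each row is the pose to reach, as a shift and turn from the pose commanded when the call began, along the tool's axes at that moment; what a row does not reach only later rows make up. A row lasts 1/12 s, in which the tool goes at most 41.7 mm and 7.16 degrees, less where a joint would pass 70% of its speed; a pose out of reach is approached as far as the arm can. A call with a gripper value outside its range is refused whole. The fingers move at their own pace and stop on an object; "force" is the grip in N (left out, the last holds). Time passes only in rows, so rows that repeat a pose let the fingers close. It gives the time, the measured TCP pose, the force, the opening and the grip force at its end, in the units of the state.
- env.get_state(): the state, without advancing time (a new reading comes with each control period).
- imaging.read_camera(name): name is "scene" or "top"; returns a dict with "color" (384x512x3 uint8, blue, green, red), "z_map" (384x512 float32, m along the optical axis (not along the pixel's ray), 0 where there is no reading), "camera_matrix" (3x3 intrinsics, pixels), "k1" (the pictures are not rectified: a ray, as slopes to the right and down, at radius r is drawn at 1 + k1 r^2 times it, then the intrinsics apply), "view" (4x4, takes a point from world to camera coordinates). Camera axes: x right, y down, z forward; pixel columns grow to the right and rows downward; lengths in m; the calibration is good to about 2 mm. A picture is of the moment at which its call begins.
- ticket.hand_in(): hands the job in; it is judged then, once.
The state is a dict: "clock": time; "joint_pos": joint angles; "qvel": joint speeds; "tau": joint torques, N m; "tcp_pos": TCP position; "orientation": TCP orientation; "wrist_force": force on the tool from outside, world axes, zero at the start; "ft_torque": the same for the moment, N m; "finger_gap": finger opening in m; "grip_force": force on a finger pad.
Only numpy, scipy, OpenCV 4.12 (cv2) and the standard library are available. Lean on these libraries where they do the work, as an engineer would, in place of code of your own. Each camera call takes 0.05 s, during which the arm holds its last target. There are 200 camera calls.

## Working session

There is one attempt and no reset: what is moved stays moved. The work goes in short steps, Python scripts to look and compute and a tool call to move; the robot and the scene stay as the last step left them, time stands still between calls to the robot, and variables do not carry over. Pictures are saved under pics/ and viewed, at most 10 in all, crops included, and the job is handed in when it is done.

Besides the shell and the picture viewer there is one more tool, called after "Emit:" by a JSON object that holds its "op" and its "data". apply_moves: Moves the arm, as the interface text tells. Its arguments: {"type":"object","properties":{"rows":{"type":"array"},"force":{"type":"number"}},"required":["rows"]}

```bash
mkdir -p pics; python3 - <<'E'
from workcell import env, imaging
import cv2,numpy as np,pickle
d={}
for n in("scene","top"):
    d[n]=imaging.read_camera(n); cv2.imwrite(f"pics/{n}0.png",d[n]["color"])
    print(n,d[n]["camera_matrix"].tolist(),d[n]["k1"],np.round(d[n]["view"],3).tolist())
pickle.dump(d,open("d0.pkl","wb")); s=env.get_state();print(s["clock"],s["tcp_pos"],s["orientation"])
E
```

```text
scene [[492.9772881516144, 0.0, 261.33602783995264], [0.0, 492.9772881516144, 194.123603432899], [0.0, 0.0, 1.0]] -0.0088349757205069 [[-0.555, -0.831, -0.019, 0.321], [-0.621, 0.43, -0.656, 0.359], [0.553, -0.352, -0.755, 1.137], [0.0, 0.0, 0.0, 1.0]]
top [[440.81674845945565, 0.0, 255.0473716777494], [0.0, 440.81674845945565, 180.90056163636592], [0.0, 0.0, 1.0]] -0.02688357931743308 [[0.001, -1.0, 0.01, -0.002], [-0.991, -0.002, -0.136, 0.532], [0.136, -0.009, -0.991, 1.424], [0.0, 0.0, 0.0, 1.0]]
0.1 [ 0.25192116 -0.51637781  0.2304979 ] [-8.16629668e-04  9.74367204e-01  2.24961951e-01 -7.60538913e-05]
```

View pics/scene0.png

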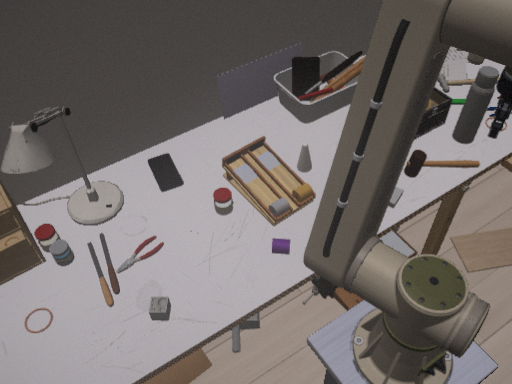

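View pics/top0.png

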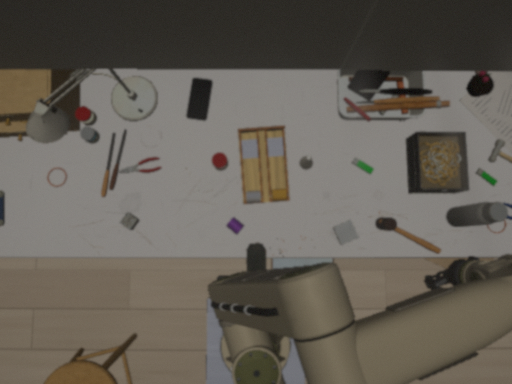

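Scene: the gutter runs away from the robot. Candidates: the yellow bar, top (279,195) and scene (301,192), in the right lane, is the brass bar. The grey bar, top (253,196) and scene (279,206), in the left lane, is the steel bar. The purple one, top (235,226) and scene (281,246), is the look-alike. I choose the yellow one and check it in a crop.

```bash
cat > h.py <<'E'
import numpy as np,cv2
def world(d):
    K=d["camera_matrix"];k=d["k1"];V=d["view"];z=d["z_map"]
    v,u=np.mgrid[:384,:512].astype(float)
    p=cv2.undistortPoints(np.stack([u,v],-1).reshape(-1,1,2),K,np.array([k,0,0,0.])).reshape(384,512,2)
    c=np.concatenate([p*z[...,None],z[...,None]],-1)
    return (c-V[:3,3])@V[:3,:3]
E
python3 - <<'E'
import pickle,cv2,numpy as np
from h import world
d=pickle.load(open("d0.pkl","rb"))
a=cv2.resize(d["top"]["color"][115:215,225:325],(400,400),interpolation=2)
b=cv2.resize(d["scene"]["color"][130:230,210:325],(400,400),interpolation=2)
cv2.imwrite("pics/crop.png",np.hstack([a,b]))
for n in("top","scene"):
    W=world(d[n]); 
    r=(W[...,2]>.018)&(W[...,2]<.12)&(np.abs(W[...,0]-.53)<.22)&(np.abs(W[...,1]+.03)<.13)&(d[n]["z_map"]>0)
    m,l,st,c=cv2.connectedComponentsWithStats(r.astype(np.uint8))
    for i in range(1,m):
        if st[i,4]>100:
            q=W[l==i];print(n,st[i],c[i].round(),q.min(0).round(3),q.max(0).round(3))
    i=1+np.argmax(st[1:,4]); q=W[l==i]
    R=cv2.minAreaRect((q[:,:2]*1000).astype(np.float32)); print("rect",R,cv2.boxPoints(R).round())
    hsv=cv2.cvtColor(d[n]["color"],cv2.COLOR_BGR2HSV)
    # bars: bulge above bed (low half)
    for x in np.arange(.40,.68,.02):
        k=q[np.abs(q[:,0]-x)<.006]; print(round(x,2),[ (round(y,3),round(float(np.median(kk[:,2])),3)) for y in np.arange(-.1,.06,.013) if len(kk:=k[np.abs(k[:,1]-y)<.006])]) if n=="top" else 0
E
```

```text
top [ 238  125   52   79 3528] [264. 164.] [ 0.458 -0.115  0.022] [0.708 0.055 0.098]
top [227 217  18  17 173] [235. 225.] [0.36  0.035 0.019] [0.413 0.09  0.05 ]
rect ((583.0689697265625, -31.275062561035156), (241.98675537109375, 155.75445556640625), 4.390088081359863) [[ 456.   37.]
 [ 468. -118.]
 [ 710. -100.]
 [ 698.   56.]]
0.4 []
0.42 []
0.44 []
0.46 [(np.float64(-0.087), 0.061), (np.float64(-0.061), 0.03), (np.float64(-0.048), 0.026), (np.float64(-0.035), 0.026), (np.float64(-0.022), 0.037), (np.float64(-0.009), 0.057), (np.float64(0.004), 0.056), (np.float64(0.017), 0.059), (np.float64(0.03), 0.034)]
0.48 [(np.float64(-0.1), 0.067), (np.float64(-0.087), 0.067), (np.float64(-0.074), 0.068), (np.float64(-0.061), 0.067), (np.float64(-0.048), 0.029), (np.float64(-0.035), 0.029), (np.float64(-0.022), 0.045), (np.float64(-0.009), 0.069), (np.float64(0.004), 0.07), (np.float64(0.017), 0.07), (np.float64(0.03), 0.043), (np.float64(0.043), 0.029)]
0.5 [(np.float64(-0.1), 0.064), (np.float64(-0.087), 0.064), (np.float64(-0.074), 0.062), (np.float64(-0.061), 0.063), (np.float64(-0.04
[... 3015 characters left out ...]
.float64(-0.1), 0.069), (np.float64(-0.087), 0.057), (np.float64(-0.074), 0.056), (np.float64(-0.061), 0.058), (np.float64(-0.048), 0.056), (np.float64(-0.035), 0.064), (np.float64(-0.022), 0.057), (np.float64(-0.009), 0.059), (np.float64(0.004), 0.058), (np.float64(0.017), 0.057), (np.float64(0.03), 0.058), (np.float64(0.043), 0.06), (np.float64(0.056), 0.066)]
scene [ 222  136   94   88 4163] [267. 180.] [ 0.452 -0.112  0.018] [0.704 0.061 0.097]
scene [272 239  18  15 238] [280. 246.] [0.355 0.045 0.018] [0.405 0.099 0.044]
rect ((579.4827270507812, -25.55565643310547), (248.15321350097656, 157.1727294921875), 3.923982620239258) [[ 450.   44.]
 [ 461. -112.]
 [ 709.  -95.]
 [ 698.   61.]]
```

View pics/crop.png

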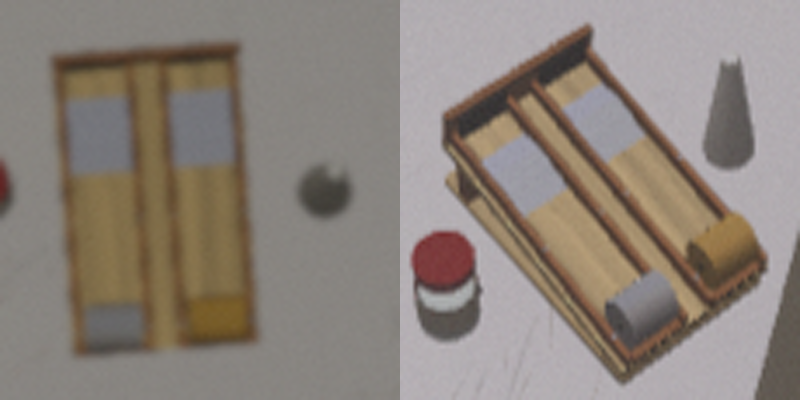

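The crop confirms the yellow brass bar is in the right lane (about world (0.481,-0.078)), with the grey steel bar to its left. Gutter yaw is about 4.1°. I go behind it with the fingers shut.

Emit:
{"op": "apply_moves", "data": {"rows": [{"xyz": [30,-26,0],"turn": [0,0,0.04],"grip": 0},{"xyz": [60,-52,0],"turn": [0,0,0.08],"grip": 0},{"xyz": [90,-78,0],"turn": [0,0,0.12],"grip": 0},{"xyz": [120,-104,0],"turn": [0,0,0.16],"grip": 0},{"xyz": [150,-130,0],"turn": [0,0,0.2],"grip": 0},{"xyz": [180,-156,0],"turn": [0,0,0.24],"grip": 0},{"xyz": [210,-182,0],"turn": [0,0,0.28],"grip": 0},{"xyz": [240,-208,0],"turn": [0,0,0.32],"grip": 0},{"xyz": [270,-234,0],"turn": [0,0,0.36],"grip": 0},{"xyz": [300,-260,0],"turn": [0,0,0.383],"grip": 0},{"xyz": [330,-286,0],"turn": [0,0,0.383],"grip": 0},{"xyz": [357,-309,0],"turn": [0,0,0.383],"grip": 0}]}}

```text
clock: 1.1
tcp_pos: [0.4376, -0.0802, 0.2312]
orientation: [-0.0, 0.999, 0.036, -0.0]
wrist_force: [1.3, -1.1, 0.4]
finger_gap: -0.0
grip_force: 0.0
```

Emit:
{"op": "apply_moves", "data": {"rows": [{"xyz": [0,0,0],"turn": [0,0,0],"grip": 0},{"xyz": [0,0,0],"turn": [0,0,0],"grip": 0},{"xyz": [0,0,0],"turn": [0,0,0],"grip": 0}]}}

```text
clock: 1.35
tcp_pos: [0.4372, -0.0825, 0.231]
orientation: [0.0, 0.999, 0.036, -0.0]
wrist_force: [1.1, -0.6, 0.2]
finger_gap: 0.0001
grip_force: 0.0
```

Emit:
{"op": "apply_moves", "data": {"rows": [{"xyz": [0,0,25],"turn": [0,0,0],"grip": 0},{"xyz": [0,0,50],"turn": [0,0,0],"grip": 0},{"xyz": [0,0,75],"turn": [0,0,0],"grip": 0},{"xyz": [0,0,100],"turn": [0,0,0],"grip": 0},{"xyz": [0,0,125],"turn": [0,0,0],"grip": 0},{"xyz": [0,0,146],"turn": [0,0,0],"grip": 0},{"xyz": [0,0,146],"turn": [0,0,0],"grip": 0},{"xyz": [0,0,146],"turn": [0,0,0],"grip": 0}]}}

```text
clock: 2.02
tcp_pos: [0.436, -0.0836, 0.0846]
orientation: [-0.0, 0.999, 0.034, -0.001]
wrist_force: [0.2, -1.1, 0.3]
finger_gap: 0.0002
grip_force: 0.0
```

```bash
python3 - <<'E'
from workcell import imaging
import cv2,numpy as np,pickle
d0=pickle.load(open("d0.pkl","rb"))
for n in("top","scene"):
    d=d0[n];h=cv2.cvtColor(d["color"],cv2.COLOR_BGR2HSV)
    x0,y0,x1,y1=(265,183,295,207) if n=="top" else (285,178,318,210)
    m=cv2.inRange(h,(15,130,60),(30,255,255)); k=np.zeros_like(m);k[y0:y1,x0:x1]=m[y0:y1,x0:x1]
    c=max(cv2.findContours(k,0,2)[0],key=cv2.contourArea)
    M=cv2.moments(c);uv=np.array([[[M["m10"]/M["m00"],M["m01"]/M["m00"]]]])
    p=cv2.undistortPoints(uv,d["camera_matrix"],np.array([d["k1"],0,0,0.])).ravel()
    R=d["view"][:3,:3];o=-R.T@d["view"][:3,3];r=R.T@np.array([*p,1])
    for z in(.049,.06): print(n,cv2.contourArea(c),uv.ravel(),(o+r*(z-o[2])/r[2]).round(4))
a=imaging.read_camera("top");b=imaging.read_camera("scene")
cv2.imwrite("pics/c1.png",np.hstack([cv2.resize(x,(400,400),interpolation=2) for x in(a["color"][125:225,225:325],b["color"][130:230,210:325])]))
E
```

```text
top 151.0 [278.57726269 193.85871965] [ 0.4871 -0.0785  0.049 ]
top 151.0 [278.57726269 193.85871965] [ 0.486  -0.0778  0.06  ]
scene 61.5 [303.4200542  188.94579946] [ 0.4908 -0.0869  0.049 ]
scene 61.5 [303.4200542  188.94579946] [ 0.4833 -0.0806  0.06  ]
```

View pics/c1.png

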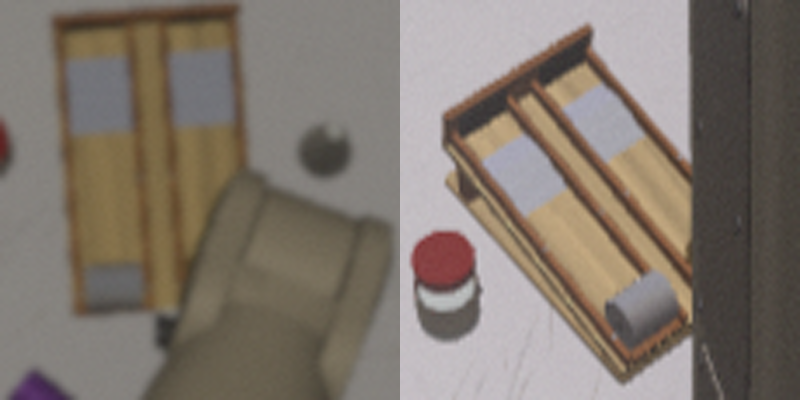

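The arm hides the brass bar in both views: at (250,230) in the left half and right of (690,...) in the right half. The gutter and the steel bar at (113,285) are undisturbed. The fingers sit about 13 mm behind the bar, so I lower them and start the push, watching the force.

Emit:
{"op": "apply_moves", "data": {"rows": [{"xyz": [0,-1,15],"turn": [0,0,0],"grip": 0},{"xyz": [0,-1,30],"turn": [0,0,0],"grip": 0},{"xyz": [0,-1,42],"turn": [0,0,0],"grip": 0},{"xyz": [0,-1,46],"turn": [0,0,0],"grip": 0},{"xyz": [0,-1,46],"turn": [0,0,0],"grip": 0},{"xyz": [0,-1,46],"turn": [0,0,0],"grip": 0}]}}

```text
clock: 2.62
tcp_pos: [0.4383, -0.0821, 0.0404]
orientation: [0.0, 0.999, 0.035, 0.001]
wrist_force: [0.8, 0.5, 0.6]
finger_gap: 0.0002
grip_force: 0.0
```

Emit:
{"op": "apply_moves", "data": {"rows": [{"xyz": [3,0,0],"turn": [0,0,0],"grip": 0},{"xyz": [6,0,0],"turn": [0,0,0],"grip": 0},{"xyz": [9,0,0],"turn": [0,0,0],"grip": 0},{"xyz": [12,0,0],"turn": [0,0,0],"grip": 0},{"xyz": [15,0,0],"turn": [0,0,0],"grip": 0},{"xyz": [18,0,-0.5],"turn": [0,0,0],"grip": 0},{"xyz": [21,0,-1],"turn": [0,0,0],"grip": 0},{"xyz": [24,0,-1.5],"turn": [0,0,0],"grip": 0}]}}

```text
clock: 3.28
tcp_pos: [0.4611, -0.0798, 0.0407]
orientation: [-0.0, 0.999, 0.035, -0.001]
wrist_force: [-1.5, -0.5, 0.8]
finger_gap: 0.0002
grip_force: 0.8
```

Emit:
{"op": "apply_moves", "data": {"rows": [{"xyz": [5,0,-0.7],"turn": [0,0,0],"grip": 0},{"xyz": [10,0,-1.4],"turn": [0,0,0],"grip": 0},{"xyz": [15,0,-2.1],"turn": [0,0,0],"grip": 0},{"xyz": [20,0,-2.8],"turn": [0,0,0],"grip": 0},{"xyz": [25,0,-3.5],"turn": [0,0,0],"grip": 0},{"xyz": [30,0,-4.2],"turn": [0,0,0],"grip": 0},{"xyz": [35,0,-4.9],"turn": [0,0,0],"grip": 0},{"xyz": [40,0,-5.6],"turn": [0,0,0],"grip": 0},{"xyz": [45,0,-6.3],"turn": [0,0,0],"grip": 0},{"xyz": [50,0,-7],"turn": [0,0,0],"grip": 0},{"xyz": [55,0,-7.7],"turn": [0,0,0],"grip": 0},{"xyz": [59,0,-8.3],"turn": [0,0,0],"grip": 0}]}}

```text
clock: 4.28
tcp_pos: [0.521, -0.0758, 0.0492]
orientation: [0.0, 0.999, 0.035, 0.0]
wrist_force: [-1.7, -0.2, 1.6]
finger_gap: 0.0002
grip_force: 0.8
```

```bash
python3 - <<'E'
from workcell import imaging
import cv2,numpy as np
a=imaging.read_camera("top");b=imaging.read_camera("scene")
cv2.imwrite("pics/c2.png",np.hstack([cv2.resize(x,(400,400),interpolation=2) for x in(a["color"][115:215,225:325],b["color"][130:230,210:325])]))
E
```

```text
(no output)
```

View pics/c2.png

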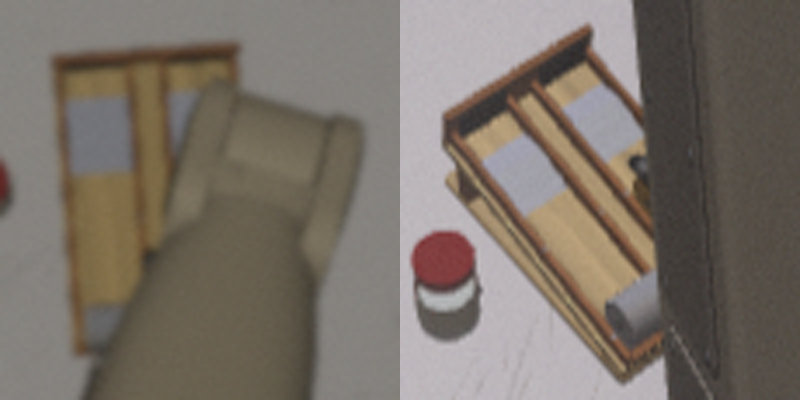

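The steady force of about −1.7 N shows the bar being pushed; the finger tip and a sliver of the bar show at (640,170) in the right half. I continue up to the hump and slow down.

Emit:
{"op": "apply_moves", "data": {"rows": [{"xyz": [5,0,-0.7],"turn": [0,0,0],"grip": 0},{"xyz": [10,0,-1.4],"turn": [0,0,0],"grip": 0},{"xyz": [15,0,-2.1],"turn": [0,0,0],"grip": 0},{"xyz": [20,0,-2.8],"turn": [0,0,0],"grip": 0},{"xyz": [25,0,-3.5],"turn": [0,0,0],"grip": 0},{"xyz": [30,0,-4.2],"turn": [0,0,0],"grip": 0},{"xyz": [35,0,-5],"turn": [0,0,0],"grip": 0},{"xyz": [40,0,-6],"turn": [0,0,0],"grip": 0},{"xyz": [45,0,-7],"turn": [0,0,0],"grip": 0},{"xyz": [50,0,-8],"turn": [0,0,0],"grip": 0},{"xyz": [55,0,-9],"turn": [0,0,0],"grip": 0},{"xyz": [59,0,-10],"turn": [0,0,0],"grip": 0}]}}

```text
clock: 5.38
tcp_pos: [0.5797, -0.0716, 0.0592]
orientation: [0.0, 0.999, 0.035, 0.0]
wrist_force: [-4.7, 0.5, 3.4]
finger_gap: 0.0003
grip_force: 2.9
```

Emit:
{"op": "apply_moves", "data": {"rows": [{"xyz": [3,0,-0.5],"turn": [0,0,0],"grip": 0},{"xyz": [6,0,-1],"turn": [0,0,0],"grip": 0},{"xyz": [9,0,-1.5],"turn": [0,0,0],"grip": 0},{"xyz": [12,0,-2],"turn": [0,0,0],"grip": 0},{"xyz": [15,0,-2.5],"turn": [0,0,0],"grip": 0},{"xyz": [18,0,-3],"turn": [0,0,0],"grip": 0},{"xyz": [21,0,-3.5],"turn": [0,0,0],"grip": 0},{"xyz": [23,0,-4],"turn": [0,0,0],"grip": 0}]}}

```text
clock: 6.05
tcp_pos: [0.6009, -0.0698, 0.0629]
orientation: [-0.0, 0.999, 0.035, -0.001]
wrist_force: [-5.4, -0.4, 3.2]
finger_gap: 0.0001
grip_force: 2.8
```

Emit:
{"op": "apply_moves", "data": {"rows": [{"xyz": [2,0,-0.3],"turn": [0,0,0],"grip": 0},{"xyz": [4,0,-0.6],"turn": [0,0,0],"grip": 0},{"xyz": [6,0,-0.9],"turn": [0,0,0],"grip": 0},{"xyz": [8,0,-1.2],"turn": [0,0,0],"grip": 0}]}}

```text
clock: 6.38
tcp_pos: [0.6087, -0.0693, 0.0641]
orientation: [-0.0, 0.999, 0.035, -0.001]
wrist_force: [-6.9, -0.2, 3.2]
finger_gap: -0.0002
grip_force: 2.8
```

```bash
python3 - <<'E'
from workcell import imaging
import cv2,numpy as np
a=imaging.read_camera("top");b=imaging.read_camera("scene")
cv2.imwrite("pics/c3.png",np.hstack([cv2.resize(x,(400,400),interpolation=2) for x in(a["color"][115:215,225:325],b["color"][130:230,210:325])]))
E
```

```text
(no output)
```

View pics/c3.png

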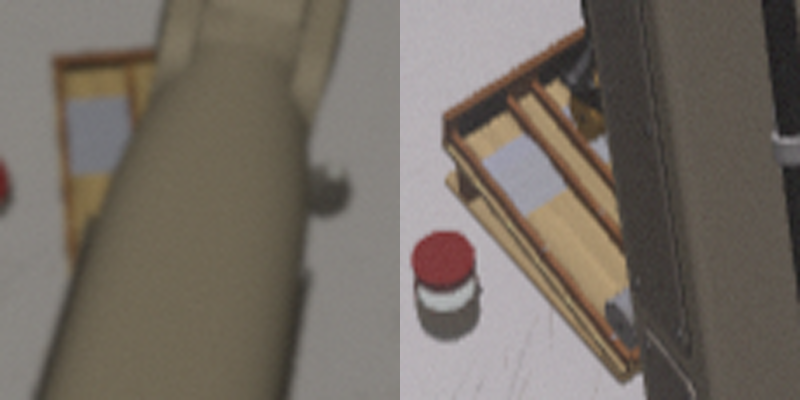

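The bar (590,120 in the right half) is on the hump with the finger behind it. I creep over the crest, watching for the force to drop.

Emit:
{"op": "apply_moves", "data": {"rows": [{"xyz": [1.5,0,-0.2],"turn": [0,0,0],"grip": 0},{"xyz": [3,0,-0.4],"turn": [0,0,0],"grip": 0},{"xyz": [4.5,0,-0.6],"turn": [0,0,0],"grip": 0}]}}

```text
clock: 6.73
tcp_pos: [0.6128, -0.069, 0.0646]
orientation: [-0.0, 0.999, 0.035, -0.002]
wrist_force: [-7.1, -0.4, 3.4]
finger_gap: 0.0002
grip_force: 3.3
```

Emit:
{"op": "apply_moves", "data": {"rows": [{"xyz": [1.5,0,-0.2],"turn": [0,0,0],"grip": 0},{"xyz": [3,0,-0.4],"turn": [0,0,0],"grip": 0},{"xyz": [4.5,0,-0.6],"turn": [0,0,0],"grip": 0}]}}

```text
clock: 6.98
tcp_pos: [0.6187, -0.0687, 0.0654]
orientation: [-0.0, 0.999, 0.035, -0.0]
wrist_force: [-2.2, 0.1, 1.1]
finger_gap: -0.0
grip_force: 0.9
```

Emit:
{"op": "apply_moves", "data": {"rows": [{"xyz": [1.5,0,-0.2],"turn": [0,0,0],"grip": 0},{"xyz": [3,0,-0.4],"turn": [0,0,0],"grip": 0}]}}

```text
clock: 7.15
tcp_pos: [0.6231, -0.0686, 0.0661]
orientation: [0.0, 0.999, 0.035, 0.001]
wrist_force: [0.8, 0.6, 0.4]
finger_gap: 0.0003
grip_force: 0.0
```

Emit:
{"op": "apply_moves", "data": {"rows": [{"xyz": [0,0,0],"turn": [0,0,0],"grip": 0},{"xyz": [0,0,0],"turn": [0,0,0],"grip": 0},{"xyz": [0,0,0],"turn": [0,0,0],"grip": 0},{"xyz": [0,0,0],"turn": [0,0,0],"grip": 0},{"xyz": [0,0,0],"turn": [0,0,0],"grip": 0},{"xyz": [0,0,0],"turn": [0,0,0],"grip": 0},{"xyz": [0,0,0],"turn": [0,0,0],"grip": 0},{"xyz": [0,0,0],"turn": [0,0,0],"grip": 0}]}}

```text
clock: 7.82
tcp_pos: [0.6219, -0.0686, 0.0659]
orientation: [0.0, 0.999, 0.035, 0.0]
wrist_force: [0.8, 0.4, -0.8]
finger_gap: 0.0001
grip_force: 0.0
```

```bash
python3 - <<'E'
from workcell import imaging
import cv2,numpy as np
b=imaging.read_camera("scene")
cv2.imwrite("pics/c4.png",cv2.resize(b["color"][130:230,210:325],(460,400),interpolation=2))
E
```

```text
(no output)
```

View pics/c4.png

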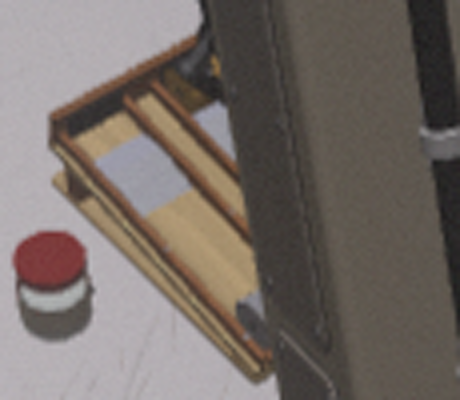

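The bar (185,85) has moved to the end stop and the finger is free. I back off slightly, rise, and retreat.

Emit:
{"op": "apply_moves", "data": {"rows": [{"xyz": [-8,0,0],"turn": [0,0,0],"grip": 0},{"xyz": [-16,0,-6],"turn": [0,0,0],"grip": 0},{"xyz": [-20,0,-25],"turn": [0,0,0],"grip": 0},{"xyz": [-22,0,-50],"turn": [0,0,0],"grip": 0},{"xyz": [-24,0,-80],"turn": [0,0,0],"grip": 0},{"xyz": [-26,0,-110],"turn": [0,0,0],"grip": 0},{"xyz": [-40,0,-140],"turn": [0,0,0],"grip": 0},{"xyz": [-60,0,-160],"turn": [0,0,0],"grip": 0},{"xyz": [-85,20,-165],"turn": [0,0,0],"grip": 0},{"xyz": [-110,45,-165],"turn": [0,0,0],"grip": 0},{"xyz": [-135,75,-165],"turn": [0,0,0],"grip": 0},{"xyz": [-160,105,-165],"turn": [0,0,0],"grip": 0}]}}

```text
clock: 8.87
tcp_pos: [0.4679, -0.1848, 0.2318]
orientation: [0.0, 0.999, 0.036, 0.0]
wrist_force: [-0.2, -0.9, -0.8]
finger_gap: 0.0003
grip_force: 0.0
```

Emit:
{"op": "apply_moves", "data": {"rows": [{"xyz": [-15,30,0],"turn": [0,0,0],"grip": 0},{"xyz": [-30,60,0],"turn": [0,0,0],"grip": 0},{"xyz": [-45,90,0],"turn": [0,0,0],"grip": 0},{"xyz": [-55,120,0],"turn": [0,0,0],"grip": 0},{"xyz": [-65,150,0],"turn": [0,0,0],"grip": 0},{"xyz": [-70,180,0],"turn": [0,0,0],"grip": 0},{"xyz": [-75,210,0],"turn": [0,0,0],"grip": 0},{"xyz": [-75,240,0],"turn": [0,0,0],"grip": 0},{"xyz": [-75,240,0],"turn": [0,0,0],"grip": 0},{"xyz": [-75,240,0],"turn": [0,0,0],"grip": 0}]}}

```text
clock: 9.7
tcp_pos: [0.4108, -0.4301, 0.2305]
orientation: [-0.0, 0.999, 0.034, -0.0]
wrist_force: [-0.5, 1.1, 0.4]
finger_gap: 0.0001
grip_force: 0.0
```

```bash
python3 - <<'E'
from workcell import imaging
import cv2,numpy as np
a=imaging.read_camera("top");b=imaging.read_camera("scene")
cv2.imwrite("pics/c5.png",np.hstack([cv2.resize(x,(400,400),interpolation=2) for x in(a["color"][115:215,215:315],b["color"][130:230,210:325])]))
E
```

```text
(no output)
```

View pics/c5.png

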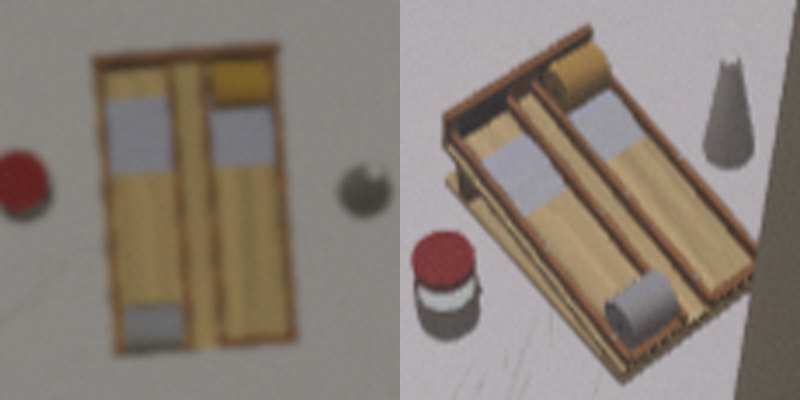

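The brass bar rests against the stop (left half 243,82; right half 578,72), the steel bar is still at the foot (155,325), and the jar and cone have not moved.

```bash
python3 -c "
from workcell import ticket
print(ticket.hand_in())"
```

```text
the job is handed in; nothing more can be done
None
```

The brass bar now rests against the end stop of the right lane, the steel bar is still at the foot of the other lane, the arm is clear, and the job was handed in at about 10 s.

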